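# Send the asparagus pan down the pass chute

### The job

Push the pan of peeled asparagus along the shelf of the pass chute and under the hanging blue flap, until it runs down the white slide and comes to rest against the end stop; then draw back so that the flap falls shut behind it. Only push the pan along: do not pick it up or tip it over. Leave the peeler, the scissors and the bowl where they lie.

Things in the scene. Friction and masses are not known exactly. Their poses are not given: they have to be found in the camera images.
- chute: steel pass chute fixed on the bench, placed and turned anew each time. Origin: on the bench under the middle of the flap's portal; x = the way through (shelf to slide), y left, z up. Level steel shelf, top 100 mm above the bench, from x = -235 mm to the portal at x = 0, between side rails 219 mm apart that rise 30 mm over it
- portal (a point): middle of the lower edge of the portal's header sheet (3 mm thick, x = -3 to 0, from 87 to 105 mm above the shelf). Posts: 30 mm square, x = -27 to 3, 112 to 143 mm out either side, 205 mm high. Clear way 219 mm wide, 87 mm high: with the fingers slanted forward some 25 to 45 degrees their tips can follow the pan 15 mm under the header
- crest (a point): middle of the crest, at shelf height, 57 mm beyond the portal: here the level floor ends and the slippery white slide begins, 25 degrees down to an end stop 215 mm farther on. The pan slides away by itself once its middle is past the crest (its rear rim then 1 to 5 mm past the portal's plane). At the stop its origin is about 207 mm beyond the portal, 30 mm above the bench
- pan: open steel pan of green asparagus on the shelf, load below the rim. 176 mm wide (across the chute), 108 long, 65 high, 0.4 to 0.85 kg; starts 18 to 70 mm short of the flap, up to 8 mm off the middle, turned up to 0.18 rad. Outside faces 6 mm in from the rim's edge. Origin: centre of its underside; x along its 108 mm side, through the chute; z up. 2 to 7 N slide it
- flap (a joint): the blue flap, a plastic sheet 213 mm wide and 82 mm from hinge to lower edge, about 90 g, hung from a hinge 92 mm above the shelf, 6 mm behind the portal's plane. 0 = hanging shut; grows as its lower edge swings in, away from the shelf (rad), to 1.5; it cannot swing out towards the shelf. It falls shut by its own weight in under a second when nothing holds it
- flap_edge (a point): middle of the flap's lower edge, 10 mm above the shelf when it hangs shut
- peeler: white plastic Y-shaped peeler lying on the bench beside the chute, 135 mm long, 68 mm wide, 16 mm high. Origin: under its middle; x along it
- scissors: kitchen scissors with yellow handles lying on the bench beside the chute, 190 mm long, 82 mm wide, 11 mm high. Origin: under their middle; x along them
- bowl: small steel bowl on the bench beside the chute, 100 mm across, 45 mm high. Origin: centre of its underside
Not all that is in view belongs to the job. What is shaped like the pan but pink, purple or red is not meant.

How it is judged (in metres and radians):
On the way, in this order (a step that is already met when the one before it is completed fails the run):
1. the pan, half under the portal, has pushed the flap open (value of joint flap above 0.4 rad and x of pan in the frame of chute between -0.045 and 0.07 m), for 0.05 s.
2. the pan has run down the slide to the stop (x of pan in the frame of chute above 0.182 m), for 0.2 s.
At the end, for the whole second after the job is handed in: the pan rests on the slide at the end stop (within about 20 mm of it), upright on the slope (tilt under 0.55 rad), still; the flap hangs shut (under 0.06 rad); peeler, scissors and bowl within 20 mm of where they were (x of pan in the frame of chute between 0.182 and 0.222 m and z of pan in the frame of chute below 0.06 m and angle between pan's own z axis and vertical below 0.55 rad and linear speed of pan below 0.02 m/s and value of joint flap below 0.06 rad and distance of each of peeler, scissors, bowl from where it was at the start of the episode below 0.02 m); the robot touches nothing.
It fails at once if the pan is lifted more than 15 mm off the shelf (z of pan in the frame of chute above 0.115 m).
It fails at once if the pan is tipped over (angle between pan's own z axis and vertical above 0.8 rad).
It fails at once if the peeler, the scissors or the bowl is moved more than 30 mm (distance of any of peeler, scissors, bowl from where it was at the start of the episode above 0.03 m).
It also fails if it takes over 38 s, if anything falls off the work surface, if the arm or the gripper's body presses on something with over 40 N, if the wrist force passes 120 N, or if a joint passes its speed limit or range.

### The arm

A 6-joint arm with a two-finger parallel gripper is mounted at the origin on the work surface. World frame = base frame: x ahead of the robot, y to its left, z up, the work surface at z = 0. Lengths are in m, angles in degrees, forces in N, time in s.
With the tool pointing down it reaches from about 0.375 to 0.9 m from the base axis. Payload 3.1 kg.
Tool frame: the origin (TCP) lies on the centre line of the jaws, within the pads' length; the fingertips stand 25 mm ahead of it and the grasp point (between the pads) lies 6 mm ahead of it; z points along the fingers, y is the line along which they close (so a half turn about z gives the same grasp; the last joint's range is limited). The gripper opens to 87 mm and grips with 3 to 60 N. Pads are 19 mm wide; open, the fingers measure 117 mm over their backs; the gripper's body (75 mm by 190 mm) begins 51 mm behind the grasp point.
Start: joints at [66.492, 30.224, 82.088, -0, 67.689, -10.227], TCP at [0.144, 0.608, 0.248] pointing down, gripper open.
Joint ranges: [-176.69, 176.69], [-43.24, 126.21], [12.49, 139.97], [-82, 262], [0, 151.66], [-163.58, 163.58]. Speed limits (degrees/s): [159.86, 159.86, 180, 180, 180, 180].

### API

Orientations are given as a 3x3 rotation matrix whose columns are the frame's x, y, z axes.
In Python, from rig import read_state, capture, camera_params, hand_in gives the robot as it stands.
- The arm moves only by the tool apply_moves, never from a script. Its argument "rows" is a list of rows, each an object of numbers: "x", "y", "z": the shift along the tool's x, y, z in mm; "rx", "ry", "rz": the turn, a rotation vector about the tool's x, y, z in units of 6 degrees (1.0 is 6 degrees); "claw": the closure in counts, from 0 (fully open) to 255 (shut). A call has 1 to 10 rows; each row is the pose to reach, as a shift and turn from the pose commanded when the call began, along the tool's axes at that moment; what a row does not reach only later rows make up. A row lasts 1/8 s, in which the tool goes at most 62.5 mm and 10.7 degrees, less where a joint would pass 70% of its speed; a pose out of reach is approached as far as the arm can. A call with a gripper value outside its range is refused whole. The fingers move at their own pace and stop on an object; the grip force is fixed at half the most. Time passes only in rows, so rows that repeat a pose let the fingers close. It gives the time, the measured TCP pose, the force, the opening and the grip force at its end, in the units of the state.
- read_state(): the state, without advancing time (a new reading comes with each control period).
- capture(name): name is "side" or "top"; returns (picture, depth): 420x560x3 uint8, red, green, blue; 420x560 float32, m along the optical axis (not along the pixel's ray), 0 where there is no reading.
- camera_params(name): a dict with "fx", "fy", "cx", "cy" (pixels), "xyz" and "orientation" of the camera in the world. Camera axes: x right, y up, looking along -z (the intrinsics and any distortion apply to the point x, -y, -z); pixel columns grow to the right and rows downward; lengths in m; the calibration is good to about 2 mm. A picture is of the moment at which its call begins. camera_params takes no time and is no camera call.
- hand_in(): hands the job in; it is judged then, once.
The state is a dict: "time_s": time; "joint_positions": joint angles; "qvel": joint speeds; "tau": joint torques, N m; "position": TCP position; "tcp_rot": TCP orientation; "force": force on the tool from outside, world axes, zero at the start; "moment": the same for the moment, N m; "opening": opening from 0.0 (shut) to 1.0 (fully open); "grasp_force": force on a finger pad.
Only numpy, scipy, OpenCV 4.12 (cv2) and the standard library are available. Lean on these libraries where they do the work, as an engineer would, in place of code of your own. Each camera call takes 0.05 s, during which the arm holds its last target. There are 200 camera calls.

## Working session

There is one attempt and no reset: what is moved stays moved. The work goes in short steps, Python scripts to look and compute and a tool call to move; the robot and the scene stay as the last step left them, time stands still between calls to the robot, and variables do not carry over. Pictures are saved under pics/ and viewed, at most 10 in all, crops included, and the job is handed in when it is done.

Besides the shell and the picture viewer there is one more tool, called after "Call:" by a JSON object that holds its "api" and its "payload", one argument or row to a line. apply_moves: Moves the arm, as the interface text tells. Its arguments: {"type":"object","properties":{"rows":{"type":"array"}},"required":["rows"]}

```bash
mkdir -p pics
cat > h.py <<'E'
import numpy as np,cv2
from rig import *
def snap(n,tag):
    im,d=capture(n); cv2.imwrite(f'pics/{tag}.png',im[:,:,::-1]); np.savez(f'{tag}.npz',im=im,d=d); return im,d
def cloud(n,d):
    p=camera_params(n); v,u=np.mgrid[:420,:560]
    X=np.stack([(u-p['cx'])/p['fx']*d,-(v-p['cy'])/p['fy']*d,-d],-1)
    return X@np.array(p['orientation']).T+np.array(p['xyz'])
E
python3 - <<'E'
from h import *
for n in('side','top'):
    snap(n,n+'0'); print(camera_params(n))
a=cv2.imread('pics/side0.png');b=cv2.imread('pics/top0.png')
print(read_state())
E
```

```text
{'fx': 446.3793035214029, 'fy': 446.3793035214029, 'cx': 275.93715572630674, 'cy': 211.4137111374861, 'xyz': array([-0.24517809, -0.46661749,  1.12254997]), 'orientation': array([[ 0.53634308,  0.61347084, -0.57964612],
       [-0.84387857,  0.40144313, -0.35596681],
       [ 0.01431969,  0.68007127,  0.73300615]])}
{'fx': 451.1289074198536, 'fy': 451.1289074198536, 'cx': 272.1288578252724, 'cy': 207.55991864639319, 'xyz': array([0.42997016, 0.00870115, 1.45690762]), 'orientation': array([[-9.68119105e-03,  9.96406125e-01, -8.41493234e-02],
       [-9.99953069e-01, -9.67760485e-03,  4.50531956e-04],
       [-3.65451100e-04,  8.41497359e-02,  9.96453054e-01]])}
{'time_s': 0.1, 'joint_positions': array([ 6.64917228e+01,  3.02733207e+01,  8.21481229e+01,  1.08814468e-03,
        6.76891597e+01, -1.02248901e+01]), 'qvel': array([-0.01461437, -0.02212725, -0.09674211,  0.09082756, -0.14732257,
       -0.01394864]), 'tau': array([-1.05602192e-04, -4.40987742e+01, -1.77149767e+01,  6.34575030e-02,
        5.34261914e-02, -6.09836593e-05]), 'position': array([0.14330241, 0.60773328, 0.24667797]), 'tcp_rot': array([[-9.73243733e-01,  2.29773843e-01, -7.86109272e-04],
       [ 2.29774906e-01,  9.73242202e-01, -1.76316551e-03],
       [ 3.59945405e-04, -1.89661796e-03, -9.99998137e-01]]), 'force': array([0.12584866, 1.05834316, 0.35704408]), 'moment': array([-0.05920564, -0.00839898,  0.00185449]), 'grasp_force': 0.0, 'opening': 1.001095031631943}
```

View pics/side0.png

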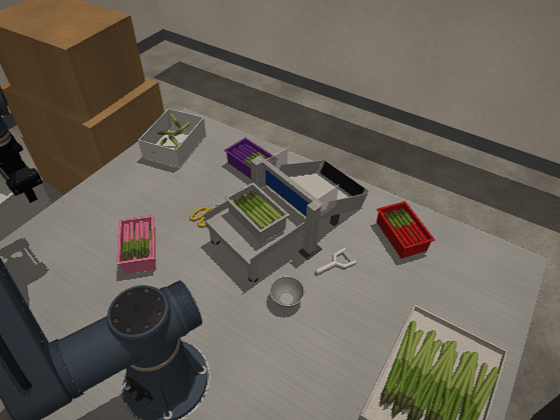

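View pics/top0.png

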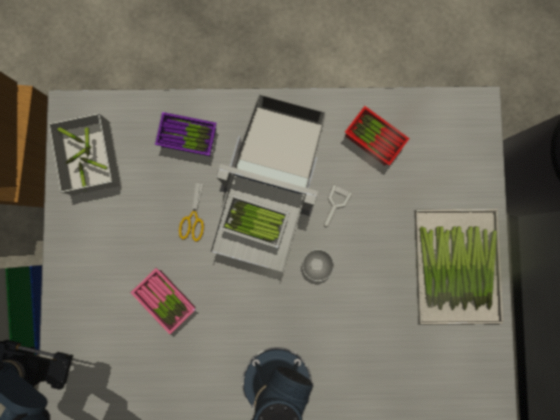

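The pan is at about (255,222) in the top view, and the chute points up and slightly right. The portal runs from (225,172) to (312,195). Next I'll fit these from the depth.

Run:
```python
from h import *
for n in('top','side'):
    z=np.load(n+'0.npz'); P=cloud(n,z['d']); ok=z['d']>0
    roi=ok&(P[...,0]>.25)&(P[...,0]<.85)&(abs(P[...,1])<.25)
    hdr=P[roi&(P[...,2]>.188)&(P[...,2]<.22)]
    print(n,'hdr',len(hdr),np.median(hdr[:,2]))
    r=cv2.minAreaRect(hdr[:,:2].astype(np.float32)); print(r)
    rim=roi&(P[...,2]>.155)&(P[...,2]<.178)
    k,lab,st,c=cv2.connectedComponentsWithStats(rim.astype(np.uint8))
    for i in range(1,k):
        if st[i,4]>15:
            q=P[lab==i]; print('rim',st[i],q.mean(0).round(4),cv2.minAreaRect(q[:,:2].astype(np.float32)))
    sh=P[roi&(P[...,2]>.09)&(P[...,2]<.14)&(P[...,0]<.62)]; print('shelf',cv2.minAreaRect(sh[:,:2].astype(np.float32)),np.histogram(sh[:,2],10))
```

```text
top hdr 932 0.20396545797366283
((0.6462931632995605, 0.009080484509468079), (0.28466570377349854, 0.13149422407150269), 73.67546081542969)
rim [235 140   6  20  20] [0.7088 0.107  0.1676] ((0.7084376811981201, 0.10721694678068161), (0.0012928666546940804, 0.05484931915998459), 73.72602844238281)
rim [221 173  10   9  16] [0.6243 0.138  0.166 ] ((0.624508261680603, 0.13780248165130615), (0.015584642067551613, 0.03293333575129509), 35.45993423461914)
rim [ 220  194   70   54 1405] [0.5013 0.0581 0.1605] ((0.5025341510772705, 0.059489406645298004), (0.17631064355373383, 0.10812580585479736), 71.57760620117188)
shelf ((0.5041306018829346, 0.03696597367525101), (0.2717548608779907, 0.27495285868644714), 79.31802368164062) (array([ 249, 1941, 1249,  101,   49,   46,   65,  120,  110,   33]), array([0.09023504, 0.09519703, 0.10015901, 0.105121  , 0.11008298,
       0.11504497, 0.12000695, 0.12496893, 0.12993092, 0.1348929 ,
       0.13985489]))
side hdr 962 0.20314813289236489
((0.6419212818145752, 0.009805351495742798), (0.2854916453361511, 0.1359918713569641), 73.1566390991211)
rim [271 
[... 581 characters left out ...]
0.10962134599685669), 71.87810516357422)
rim [321 192  16  14  67] [ 0.6436 -0.1079  0.1667] ((0.6412071585655212, -0.10683038830757141), (0.005792747717350721, 0.06876755505800247), 73.24549102783203)
rim [306 212  14  10  73] [ 0.5492 -0.1014  0.1672] ((0.5493220686912537, -0.1024540364742279), (0.02214781381189823, 0.038655735552310944), 26.73638916015625)
shelf ((0.49968022108078003, 0.03792385756969452), (0.28270289301872253, 0.28084978461265564), 80.64447021484375) (array([  76,  961, 1231,  192,  168,  189,  214,  216,  186,  119]), array([0.090034  , 0.09502147, 0.10000893, 0.1049964 , 0.10998387,
       0.11497134, 0.11995881, 0.12494628, 0.12993374, 0.13492121,
       0.13990868]))
```

```bash
cat >> h.py <<'E'
from scipy.spatial.transform import Rotation as Ro
O=np.array([.606,.0207,0]); th=np.radians(-16.4)
cx=np.array([np.cos(th),np.sin(th),0]); cy=np.array([-np.sin(th),np.cos(th),0]); up=np.array([0,0,1.])
def goal(x,y,z,a):  # leading corner (chute frame, m; z above bench), slant deg
    a=np.radians(a); Z=np.sin(a)*cx-np.cos(a)*up; X=np.cross(cy,Z)
    return O+x*cx+y*cy+z*up+.0095*X-.025*Z, np.stack([X,cy,Z],1)
def rel(x,y,z,a):
    s=read_state(); R=Ro.from_matrix(s['tcp_rot']).as_matrix(); p,G=goal(x,y,z,a)
    print('goal',p.round(4),'xyz',((p-s['position'])@R*1000).round(1),'r',(np.degrees(Ro.from_matrix(R.T@G).as_rotvec())/6).round(2))
def where():
    s=read_state(); R=np.array(s['tcp_rot']); c=s['position']+.025*R[:,2]-.0095*R[:,0]-O
    print('t',s['time_s'],'lead corner',(c@cx).round(4),(c@cy).round(4),c[2].round(4),'slant',np.degrees(np.arctan2(np.hypot(*R[:2,2]),-R[2,2])).round(1),'yaw err',np.degrees(R[:,1]@cx).round(1),'roll',np.degrees(R[2,1]).round(1),'F',s['force'].round(1),'q',s['joint_positions'].round(1))
E
python3 - <<'E'
from h import *
where(); rel(-.2,.007,.25,30); rel(-.2,.007,.136,30)
E
```

```text
t 0.1 lead corner -0.6001 0.433 0.2217 slant 0.1 yaw err -3.1 roll -0.1 F [0.1 1.1 0.4] q [ 66.5  30.3  82.1   0.   67.7 -10.2]
goal [0.3962 0.0897 0.2669] xyz [-365.2 -446.1  -19.5] r [ 0.12 -5.    0.51]
goal [0.3962 0.0897 0.1529] xyz [-365.2 -445.8   94.5] r [ 0.12 -5.    0.51]
```

Call:
{"api": "apply_moves", "payload": {
  "rows": [
    {"x": -36, "y": -45, "z": -10, "ry": -0.5},
    {"x": -73, "y": -90, "z": -20, "ry": -1},
    {"x": -110, "y": -134, "z": -20, "rz": 0.2, "ry": -1.5},
    {"x": -146, "y": -178, "z": -20, "rz": 0.2, "ry": -2},
    {"x": -183, "y": -223, "z": -20, "rz": 0.3, "ry": -2.5},
    {"x": -219, "y": -268, "z": -20, "rz": 0.3, "ry": -3},
    {"x": -256, "y": -312, "z": -20, "rz": 0.4, "ry": -3.5},
    {"x": -292, "y": -357, "z": -20, "rz": 0.4, "ry": -4},
    {"x": -329, "y": -402, "z": -20, "rz": 0.5, "ry": -4.5},
    {"x": -365, "y": -446, "z": -20, "rx": 0.1, "rz": 0.5, "ry": -5}
  ]
}}

```text
validation failed for argument at $.ro...
```

Run:
```python
from h import *
where(); rel(-.2,.007,.25,30); rel(-.2,.007,.136,35)
```

```text
t 0.1 lead corner -0.6001 0.433 0.2217 slant 0.1 yaw err -3.1 roll -0.1 F [0.1 1.1 0.4] q [ 66.5  30.3  82.1   0.   67.7 -10.2]
goal [0.3962 0.0897 0.2669] xyz [-365.2 -446.1  -19.5] r [ 0.12 -5.    0.51]
goal [0.3949 0.0901 0.151 ] xyz [-363.8 -445.8   96.4] r [ 0.14 -5.83  0.51]
```

Call:
{"api": "apply_moves", "payload": {
  "rows": [
    {"x": -36, "y": -45, "z": -10, "rx": 0, "ry": -0.5, "rz": 0, "claw": 0},
    {"x": -73, "y": -90, "z": -20, "rx": 0, "ry": -1, "rz": 0.1, "claw": 0},
    {"x": -110, "y": -134, "z": -20, "rx": 0, "ry": -1.5, "rz": 0.2, "claw": 0},
    {"x": -146, "y": -178, "z": -20, "rx": 0, "ry": -2, "rz": 0.2, "claw": 0},
    {"x": -183, "y": -223, "z": -20, "rx": 0, "ry": -2.5, "rz": 0.3, "claw": 0},
    {"x": -219, "y": -268, "z": -20, "rx": 0, "ry": -3, "rz": 0.3, "claw": 0},
    {"x": -256, "y": -312, "z": -20, "rx": 0, "ry": -3.5, "rz": 0.4, "claw": 0},
    {"x": -292, "y": -357, "z": -20, "rx": 0.1, "ry": -4, "rz": 0.4, "claw": 0},
    {"x": -329, "y": -402, "z": -20, "rx": 0.1, "ry": -4.5, "rz": 0.5, "claw": 0},
    {"x": -365, "y": -446, "z": -20, "rx": 0.1, "ry": -5, "rz": 0.5, "claw": 0}
  ]
}}

```text
time_s: 1.35
position: [0.3968, 0.0888, 0.2678]
tcp_rot: [[-0.83, 0.28, 0.483], [0.244, 0.96, -0.138], [-0.502, 0.003, -0.865]]
force: [0.6, 0.5, 0.1]
opening: 0.999
grasp_force: 0.0
```

Run:
```python
from h import *
where(); rel(-.2,.007,.25,30); rel(-.2,.007,.136,35)
```

```text
t 1.35 lead corner -0.1991 0.0064 0.251 slant 30.1 yaw err -0.1 roll 0.2 F [0.6 0.5 0.1] q [  3.6   5.6 127.  -27.9  21.  -46.3]
goal [0.3962 0.0897 0.2669] xyz [1.2 0.7 0.4] r [0.04 0.02 0.  ]
goal [0.3949 0.0901 0.151 ] xyz [60.6  0.3 99.9] r [ 0.04 -0.81  0.  ]
```

Run:
```python
from h import *
rel(-.2,.007,.18,20); rel(-.2,.007,.132,20)
```

```text
goal [0.3993 0.0888 0.2002] xyz [31.8  0.5 59.6] r [0.04 1.69 0.01]
goal [0.3993 0.0888 0.1522] xyz [ 55.9   0.3 101.2] r [0.04 1.69 0.01]
```

Call:
{"api": "apply_moves", "payload": {
  "rows": [
    {"x": 8, "y": 0, "z": 15, "rx": 0, "ry": 0.8, "rz": 0, "claw": 0},
    {"x": 20, "y": 0, "z": 37, "rx": 0, "ry": 1.7, "rz": 0, "claw": 0},
    {"x": 32, "y": 0, "z": 60, "rx": 0, "ry": 1.7, "rz": 0, "claw": 0}
  ]
}}

```text
time_s: 1.72
position: [0.401, 0.0892, 0.1998]
tcp_rot: [[-0.901, 0.283, 0.329], [0.268, 0.959, -0.092], [-0.342, 0.005, -0.94]]
force: [-0.1, 0.1, -1.2]
opening: 0.999
grasp_force: 0.0
```

Run:
```python
from h import *
where(); rel(-.2,.007,.132,20); snap('side','side1')
```

```text
t 1.725 lead corner -0.1985 0.0079 0.1796 slant 20.0 yaw err 0.0 roll 0.3 F [-0.1  0.1 -1.2] q [  0.7  15.4 126.2 -16.4  20.  -58.2]
goal [0.3993 0.0888 0.1522] xyz [17.7 -1.1 44.2] r [ 0.04 -0.   -0.02]
```

View pics/side1.png

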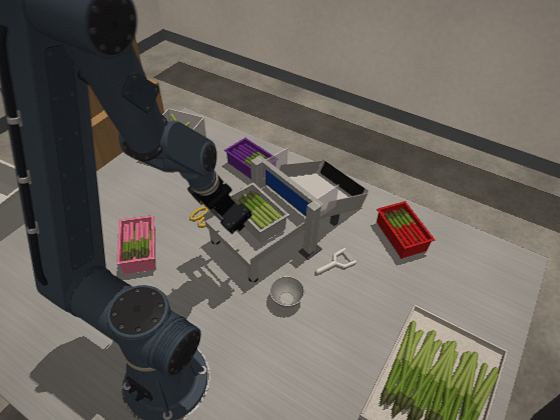

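The image shows the open fingers just behind the pan at about (240,215), clear of it. I'll descend next.

Call:
{"api": "apply_moves", "payload": {
  "rows": [
    {"x": 9, "y": -1, "z": 22, "rx": 0, "ry": 0, "rz": 0, "claw": 0},
    {"x": 18, "y": -1, "z": 44, "rx": 0, "ry": 0, "rz": 0, "claw": 0},
    {"x": 18, "y": -1, "z": 44, "rx": 0, "ry": 0, "rz": 0, "claw": 0}
  ]
}}

```text
time_s: 2.15
position: [0.3952, 0.0896, 0.151]
tcp_rot: [[-0.905, 0.28, 0.322], [0.264, 0.96, -0.093], [-0.335, 0.001, -0.942]]
force: [0.5, -0.3, -0.4]
opening: 1.0
grasp_force: 0.0
```

Run:
```python
from h import *
where()
for k in range(1,11): rel(-.2+.012*k,.007,.134,20+1.2*k)
```

```text
t 2.15 lead corner -0.2044 0.0066 0.1306 slant 19.6 yaw err -0.2 roll 0.1 F [ 0.5 -0.3 -0.4] q [  0.9  22.9 129.9 -33.7  10.1 -40.5]
goal [0.4105 0.0855 0.1539] xyz [-15.8   0.4   2.6] r [ 0.02 -0.27  0.02]
goal [0.4216 0.0823 0.1535] xyz [-26.6   0.4   6.8] r [ 0.02 -0.47  0.02]
goal [0.4327 0.079  0.1531] xyz [-37.4   0.4  11.1] r [ 0.02 -0.67  0.02]
goal [0.4438 0.0757 0.1527] xyz [-48.2   0.3  15.4] r [ 0.02 -0.87  0.02]
goal [0.455  0.0724 0.1523] xyz [-59.    0.3  19.6] r [ 0.02 -1.07  0.02]
goal [0.4661 0.0692 0.1519] xyz [-69.9   0.3  23.9] r [ 0.02 -1.27  0.02]
goal [0.4773 0.0659 0.1515] xyz [-80.7   0.2  28.2] r [ 0.02 -1.47  0.02]
goal [0.4884 0.0626 0.151 ] xyz [-91.5   0.2  32.5] r [ 0.02 -1.67  0.02]
goal [0.4996 0.0593 0.1506] xyz [-102.3    0.2   36.8] r [ 0.02 -1.87  0.02]
goal [0.5108 0.056  0.1502] xyz [-1.132e+02  1.000e-01  4.110e+01] r [ 0.02 -2.07  0.02]
```

Call:
{"api": "apply_moves", "payload": {
  "rows": [
    {"x": -12, "y": 0, "z": 3, "rx": 0, "ry": 0, "rz": 0, "claw": 0},
    {"x": -24, "y": 0, "z": 6, "rx": 0, "ry": 0, "rz": 0, "claw": 0},
    {"x": -35, "y": 0, "z": 10, "rx": 0, "ry": 0, "rz": 0, "claw": 0},
    {"x": -46, "y": 0, "z": 14, "rx": 0, "ry": 0, "rz": 0, "claw": 0},
    {"x": -57, "y": 0, "z": 18, "rx": 0, "ry": 0, "rz": 0, "claw": 0},
    {"x": -68, "y": 0, "z": 21, "rx": 0, "ry": 0, "rz": 0, "claw": 0}
  ]
}}

```text
time_s: 2.9
position: [0.464, 0.07, 0.1563]
tcp_rot: [[-0.903, 0.28, 0.325], [0.265, 0.96, -0.092], [-0.338, 0.003, -0.941]]
force: [-0.7, 0.7, -1.0]
opening: 0.999
grasp_force: 0.7
```

Run:
```python
from h import *
where()
for k in range(1,11): rel(-.13+.01*k,.007,.134,20+1.5*k)
snap('side','side2')
```

```text
t 2.9 lead corner -0.1327 0.0073 0.136 slant 19.7 yaw err -0.1 roll 0.2 F [-0.7  0.7 -1. ] q [ -2.4  24.6 121.5 -17.1  15.4 -60.3]
goal [0.4756 0.0664 0.1538] xyz [-10.6  -0.2   6.5] r [ 0.04 -0.3   0.01]
goal [0.4847 0.0637 0.1533] xyz [-19.3  -0.2  10.1] r [ 0.04 -0.55  0.01]
goal [0.4938 0.061  0.1528] xyz [-28.1  -0.2  13.8] r [ 0.04 -0.8   0.01]
goal [0.5029 0.0583 0.1523] xyz [-36.9  -0.3  17.5] r [ 0.04 -1.05  0.01]
goal [0.5121 0.0556 0.1518] xyz [-45.7  -0.3  21.2] r [ 0.04 -1.3   0.01]
goal [0.5212 0.0529 0.1513] xyz [-54.5  -0.3  24.9] r [ 0.04 -1.55  0.01]
goal [0.5304 0.0502 0.1507] xyz [-63.3  -0.3  28.7] r [ 0.04 -1.8   0.01]
goal [0.5396 0.0475 0.1502] xyz [-72.1  -0.3  32.4] r [ 0.04 -2.05  0.  ]
goal [0.5488 0.0448 0.1496] xyz [-81.   -0.4  36.2] r [ 0.04 -2.3   0.  ]
goal [0.558  0.0421 0.149 ] xyz [-89.8  -0.4  39.9] r [ 0.04 -2.55  0.  ]
```

View pics/side2.png

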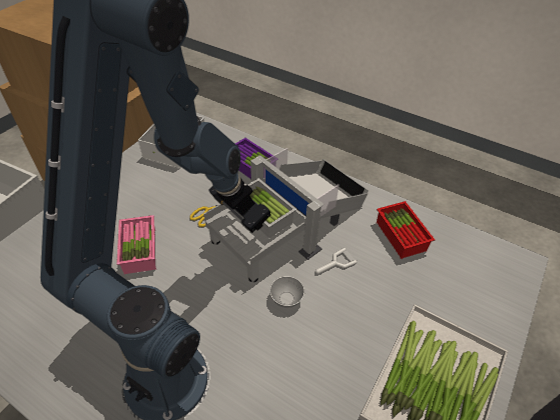

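The pan has moved forward evenly, with its front near the flap at about (285,195). I'll keep pushing and increase the slant.

Call:
{"api": "apply_moves", "payload": {
  "rows": [
    {"x": -10, "y": 0, "z": 6, "rx": 0, "ry": -0.3, "rz": 0, "claw": 0},
    {"x": -19, "y": 0, "z": 10, "rx": 0, "ry": -0.55, "rz": 0, "claw": 0},
    {"x": -28, "y": 0, "z": 14, "rx": 0, "ry": -0.8, "rz": 0, "claw": 0},
    {"x": -37, "y": 0, "z": 17.5, "rx": 0, "ry": -1.05, "rz": 0, "claw": 0},
    {"x": -46, "y": 0, "z": 21, "rx": 0, "ry": -1.3, "rz": 0, "claw": 0},
    {"x": -54.5, "y": 0, "z": 25, "rx": 0, "ry": -1.55, "rz": 0, "claw": 0},
    {"x": -63, "y": 0, "z": 28.5, "rx": 0, "ry": -1.8, "rz": 0, "claw": 0},
    {"x": -72, "y": 0, "z": 32.5, "rx": 0, "ry": -2.05, "rz": 0, "claw": 0},
    {"x": -81, "y": 0, "z": 36, "rx": 0, "ry": -2.3, "rz": 0, "claw": 0},
    {"x": -90, "y": 0, "z": 40, "rx": 0, "ry": -2.55, "rz": 0, "claw": 0}
  ]
}}

```text
time_s: 4.2
position: [0.569, 0.0442, 0.1644]
tcp_rot: [[-0.798, 0.281, 0.533], [0.233, 0.96, -0.157], [-0.555, -0.001, -0.832]]
force: [-1.3, 0.4, 0.1]
opening: 1.002
grasp_force: 0.5
```

Run:
```python
from h import *
where()
for k in range(1,6): rel(-.03+.008*k,.007,.134,35+1*k)
a,_=snap('side','side3'); b,_=snap('top','top3')
c=[cv2.resize(i[y:y+140,x:x+190],None,fx=4,fy=4)[:,:,::-1] for i,x,y in((a,190,120),)]
cv2.imwrite('pics/c3.png',c[0])
```

```text
t 4.2 lead corner -0.0204 0.0121 0.1489 slant 33.7 yaw err -0.1 roll -0.1 F [-1.3  0.4  0.1] q [ -3.1  29.5 116.5 -81.9   7.4   2.9]
goal [0.5654 0.0399 0.1486] xyz [10.6 -5.1 11.9] r [-0.01 -0.38  0.01]
goal [0.5728 0.0378 0.1482] xyz [ 4.4 -5.1 16.5] r [-0.01 -0.55  0.01]
goal [0.5803 0.0356 0.1479] xyz [-1.9 -5.1 21.2] r [-0.01 -0.71  0.01]
goal [0.5877 0.0334 0.1475] xyz [-8.1 -5.1 25.8] r [-0.01 -0.88  0.01]
goal [0.5952 0.0312 0.147 ] xyz [-14.3  -5.1  30.5] r [-0.   -1.05  0.01]
```

View pics/c3.png

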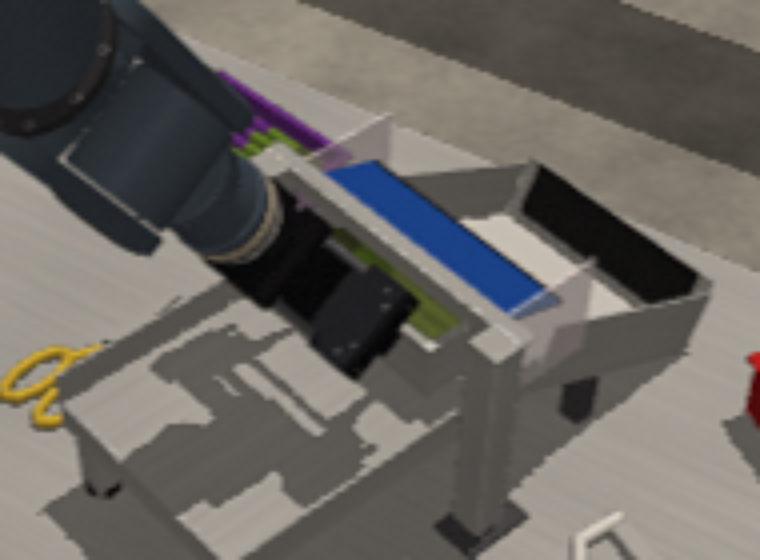

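The flap is lifting over the pan. Joint 4 is at its limit near the wrist singularity, so I'll reduce the slant to about 28° before going on.

Run:
```python
from h import *
where(); rel(-.023,.011,.146,28)
```

```text
t 4.3 lead corner -0.0191 0.0123 0.1493 slant 33.8 yaw err -0.0 roll -0.0 F [ 0.2 -0.3  0.1] q [ -3.1  29.5 116.3 -81.9   7.4   2.9]
goal [0.5677 0.0434 0.1636] xyz [ 2.5 -1.3 -0.2] r [-0.    0.97  0.  ]
```

Call:
{"api": "apply_moves", "payload": {
  "rows": [
    {"x": 1, "y": 0, "z": 0, "rx": 0, "ry": 0.5, "rz": 0, "claw": 0},
    {"x": 2, "y": -1, "z": 0, "rx": 0, "ry": 1, "rz": 0, "claw": 0},
    {"x": 2, "y": -1, "z": 0, "rx": 0, "ry": 1, "rz": 0, "claw": 0},
    {"x": 2, "y": -1, "z": 0, "rx": 0, "ry": 1, "rz": 0, "claw": 0}
  ]
}}

```text
time_s: 4.8
position: [0.5667, 0.0438, 0.1629]
tcp_rot: [[-0.85, 0.283, 0.445], [0.251, 0.959, -0.131], [-0.464, 0.0, -0.886]]
force: [-0.8, 0.6, -0.2]
opening: 0.998
grasp_force: 0.0
```

Run:
```python
from h import *
where()
for x in(-.012,-.004,.002,.008,.013): rel(x,.011,.143,28.5)
```

```text
t 4.8 lead corner -0.0242 0.0111 0.1451 slant 27.6 yaw err 0.0 roll 0.0 F [-0.8  0.6 -0.2] q [ -4.   28.7 113.1 -27.4  12.5 -52.1]
goal [0.5781 0.0404 0.1604] xyz [-9.5 -0.1  7.7] r [ 0.   -0.15 -0.  ]
goal [0.5858 0.0381 0.1604] xyz [-16.5  -0.1  11.4] r [ 0.   -0.15 -0.  ]
goal [0.5916 0.0364 0.1604] xyz [-21.9  -0.1  14.2] r [ 0.   -0.15 -0.  ]
goal [0.5973 0.0347 0.1604] xyz [-27.2  -0.1  17. ] r [ 0.   -0.15 -0.  ]
goal [0.6021 0.0333 0.1604] xyz [-31.6  -0.1  19.3] r [ 0.   -0.15 -0.  ]
```

Call:
{"api": "apply_moves", "payload": {
  "rows": [
    {"x": -5, "y": 0, "z": 4, "rx": 0, "ry": -0.1, "rz": 0, "claw": 0},
    {"x": -10, "y": 0, "z": 7.5, "rx": 0, "ry": -0.2, "rz": 0, "claw": 0},
    {"x": -16, "y": 0, "z": 11, "rx": 0, "ry": -0.2, "rz": 0, "claw": 0},
    {"x": -22, "y": 0, "z": 14, "rx": 0, "ry": -0.2, "rz": 0, "claw": 0},
    {"x": -27, "y": 0, "z": 17, "rx": 0, "ry": -0.2, "rz": 0, "claw": 0},
    {"x": -27, "y": 0, "z": 17, "rx": 0, "ry": -0.2, "rz": 0, "claw": 0}
  ]
}}

```text
time_s: 5.55
position: [0.5976, 0.0347, 0.1601]
tcp_rot: [[-0.84, 0.283, 0.463], [0.248, 0.959, -0.137], [-0.483, 0.0, -0.876]]
force: [-0.8, 0.3, -0.2]
opening: 1.001
grasp_force: 0.0
```

Run:
```python
from h import *
where()
a,_=snap('side','side4')
cv2.imwrite('pics/c4.png',cv2.resize(a[120:260,190:380],None,fx=4,fy=4)[:,:,::-1])
```

```text
t 5.55 lead corner 0.0084 0.011 0.1428 slant 28.9 yaw err 0.1 roll 0.0 F [-0.8  0.3 -0.2] q [ -4.7  30.6 109.9 -27.1  12.5 -53.1]
```

View pics/c4.png

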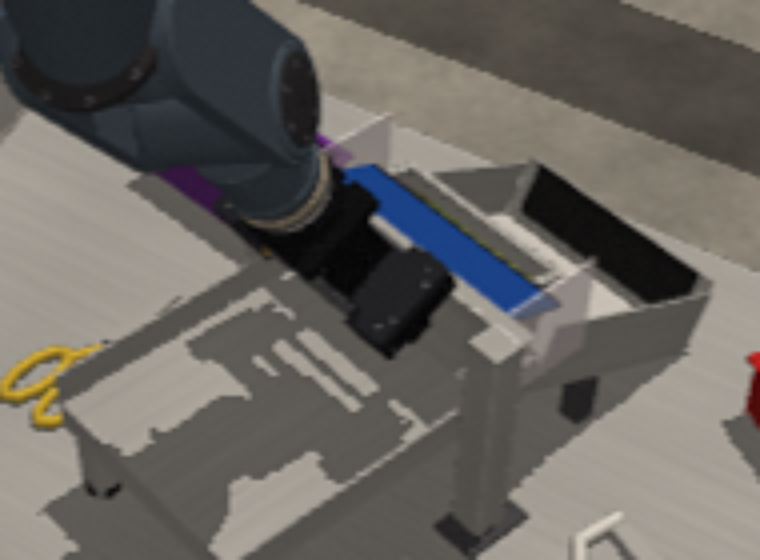

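The pan is under the raised flap and has not started sliding. I'll push a few mm more.

Call:
{"api": "apply_moves", "payload": {
  "rows": [
    {"x": -2.5, "y": 0, "z": 1.5, "rx": 0, "ry": 0, "rz": 0, "claw": 0},
    {"x": -4.5, "y": 0, "z": 2.5, "rx": 0, "ry": 0, "rz": 0, "claw": 0},
    {"x": -4.5, "y": 0, "z": 2.5, "rx": 0, "ry": 0, "rz": 0, "claw": 0},
    {"x": -4.5, "y": 0, "z": 2.5, "rx": 0, "ry": 0, "rz": 0, "claw": 0},
    {"x": -4.5, "y": 0, "z": 2.5, "rx": 0, "ry": 0, "rz": 0, "claw": 0},
    {"x": -4.5, "y": 0, "z": 2.5, "rx": 0, "ry": 0, "rz": 0, "claw": 0}
  ]
}}

```text
time_s: 6.35
position: [0.6012, 0.0334, 0.1597]
tcp_rot: [[-0.841, 0.283, 0.462], [0.248, 0.959, -0.137], [-0.481, -0.0, -0.876]]
force: [-0.5, 0.9, 0.1]
opening: 1.001
grasp_force: 0.1
```

Run:
```python
from h import *
where()
a,_=snap('side','side5')
cv2.imwrite('pics/c5.png',cv2.resize(a[120:260,190:380],None,fx=4,fy=4)[:,:,::-1])
```

```text
t 6.35 lead corner 0.0122 0.0109 0.1424 slant 28.8 yaw err 0.0 roll -0.0 F [-0.5  0.9  0.1] q [ -4.8  30.8 109.4 -26.   12.8 -54.3]
```

View pics/c5.png

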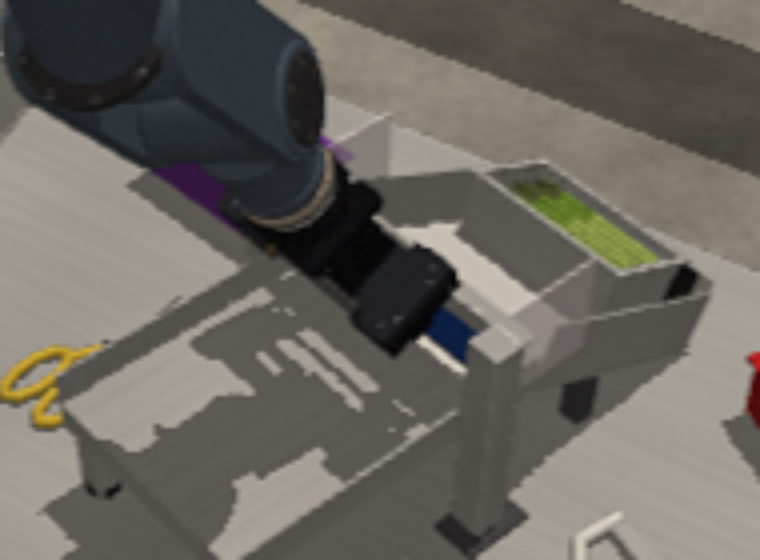

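The pan has run down to the stop. I'll draw back level.

Call:
{"api": "apply_moves", "payload": {
  "rows": [
    {"x": 10, "y": 0, "z": -6, "rx": 0, "ry": 0, "rz": 0, "claw": 0},
    {"x": 26, "y": 0, "z": -15, "rx": 0, "ry": 0, "rz": 0, "claw": 0},
    {"x": 42, "y": 0, "z": -24, "rx": 0, "ry": 0, "rz": 0, "claw": 0},
    {"x": 57, "y": 0, "z": -34, "rx": 0, "ry": 0.5, "rz": 0, "claw": 0},
    {"x": 70, "y": 0, "z": -46, "rx": 0, "ry": 1, "rz": 0, "claw": 0},
    {"x": 70, "y": 0, "z": -60, "rx": 0, "ry": 1.5, "rz": 0, "claw": 0},
    {"x": 70, "y": 0, "z": -80, "rx": 0, "ry": 1.5, "rz": 0, "claw": 0},
    {"x": 70, "y": 0, "z": -100, "rx": 0, "ry": 1.5, "rz": 0, "claw": 0},
    {"x": 70, "y": 0, "z": -100, "rx": 0, "ry": 1.5, "rz": 0, "claw": 0},
    {"x": 70, "y": 0, "z": -100, "rx": 0, "ry": 1.5, "rz": 0, "claw": 0}
  ]
}}

```text
time_s: 7.65
position: [0.4965, 0.0644, 0.2135]
tcp_rot: [[-0.902, 0.283, 0.325], [0.266, 0.959, -0.096], [-0.339, -0.0, -0.941]]
force: [-0.3, -0.2, -0.7]
opening: 1.0
grasp_force: 0.0
```

Run:
```python
from h import *
where()
a,_=snap('side','side6')
cv2.imwrite('pics/c6.png',cv2.resize(a[120:260,190:380],None,fx=4,fy=4)[:,:,::-1])
```

```text
t 7.65 lead corner -0.1 0.011 0.1932 slant 19.8 yaw err 0.0 roll -0.0 F [-0.3 -0.2 -0.7] q [ -2.8  19.3 114.1  -9.9  27.7 -68.3]
```

View pics/c6.png

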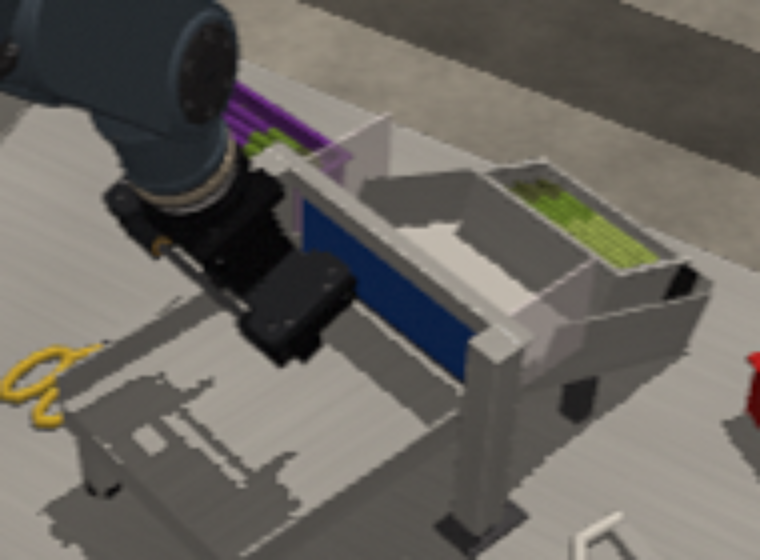

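The flap hangs shut, the pan rests at the stop, and the gripper is clear of everything.

```bash
python3 -c "
from rig import *
print(hand_in())"
```

```text
the job is handed in; nothing more can be done
None
```

I pushed the pan under the flap and it slid down to rest against the end stop; the flap then fell shut and I handed the job in about 8 s into the run. The last picture confirms this, but hand-in returned no verdict.

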